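# Gauge a bread-coring tube

### The arm

A 6-joint arm with a two-finger parallel gripper is mounted at the origin on the work surface. World frame = base frame: x ahead of the robot, y to its left, z up, the work surface at z = 0. Lengths are in m, angles in degrees, forces in N, time in s.
With the tool pointing down it reaches from about 0.25 to 0.725 m from the base axis. Payload 9.7 kg.
Tool frame: the origin (TCP) lies at the very end of the fingers, on their centre line; the grasp point (between the pads) lies 19 mm behind it (bot.grip_point_offset is the distance from the TCP to the grasp point, in m); y points along the fingers, x is the direction in which the jaws open and shut, and the axes are right-handed (so a half turn about y gives the same grasp; the last joint's range is limited). The gripper opens to 85 mm and grips with 20 to 120 N. Pads are 22 mm wide; open, the fingers measure 114 mm over their backs; the gripper's body (76 mm by 85 mm) begins 54 mm behind the grasp point. The pads swing forward as they close: fully open they stand 13 mm farther back than shut.
Start: joints at [-71.963, 4.979, 10.078, 95.1, 0, 90], TCP at [0.17, -0.523, 0.231] pointing down, gripper open.
Joint ranges: [-179.16, 179.16], [-48.56, 103.87], [-65.8, 70.77], [-126.05, 130.52], [-82.76, 87.17], [-180, 180]. Speed limits (degrees/s): [127.2, 127.2, 147.25, 180, 180, 180].

### API

Orientations are given as [roll, pitch, yaw] about the fixed x, y, z axes, in that order (R = Rz(yaw) Ry(pitch) Rx(roll)).
In Python, from workcell import bot gives the robot as it stands.
- The arm moves only by the shell command python3 -m inch 'ROWS' [FORCE]. ROWS is JSON, a list of rows, each a list of 3 entries, a list of its own where there are three numbers: the shift along the tool's x, y, z in mm, then the turn, a rotation vector about the tool's x, y, z in rad, then the finger opening in mm, from 0 to 85.4. In form: [[[x, y, z], [ax, ay, az], grip], ...]. A call has 1 to 20 rows; each row is the pose to reach, as a shift and turn from the pose measured when the call began, along the tool's axes at that moment; what a row does not reach only later rows make up. A row lasts 1/10 s, in which the tool goes at most 50 mm and 8.59 degrees, less where a joint would pass 70% of its speed; a pose out of reach is approached as far as the arm can. A call with a gripper value outside its range is refused whole. The fingers move at their own pace and stop on an object; FORCE is the grip in N (left out, the last holds). Time passes only in rows, so rows that repeat a pose let the fingers close. It gives the time, the measured TCP pose, the force and the opening at its end, in the units of the state.
- bot.get_obs(): the state, without advancing time (a new reading comes with each control period).
- bot.camera(name): name is "side" or "top"; returns a dict with "frame" (480x640x3 uint8, red, green, blue), "mtx" (3x3 intrinsics, pixels), "origin" and "orientation" of the camera in the world. Camera axes: x right, y down, z forward; pixel columns grow to the right and rows downward; lengths in m; the calibration is good to about 2 mm. A picture is of the moment at which its call begins. There is no depth.
- bot.job_done(): hands the job in, once; it reports no verdict.
Trained networks look in a picture, given as the dict that the camera call returned (one of the last four; its "shot" number tells which), for a name from the list of things; names that differ only in an ending like _2 or _b are one class to them, and where a whole thing is asked for, a point or a joint stands for the part that bears it (a point fixed in the world has none). Each returns a list of dicts, best first, with "confidence" (0 to 1); they miss things now and then, are a little off and sometimes report something else, mostly with a low value. They report only what shows in the picture. A call takes as long as a camera call.
- bot.search_frame(picture, name): "box" ([left, top, right, bottom] in pixels, round what is visible of it).
- bot.cut_out(picture, name): "region" (480x640 bool, what is visible of it) and "box" ([left, top, right, bottom] in pixels, round what is visible of it).
The state is a dict: "time": time; "q": joint angles; "qd": joint speeds; "joint_efforts": joint torques, N m; "ee_pos": TCP position; "tcp_rot": TCP orientation; "wrist_force": force on the tool from outside, world axes, zero at the start; "torque": the same for the moment, N m; "opening": finger opening in m.
Only numpy, scipy, OpenCV 4.12 (cv2) and the standard library are available. Lean on these libraries where they do the work, as an engineer would, in place of code of your own. Each camera call takes 0.05 s, during which the arm holds its last target. There are 200 camera calls.

### The job

Check the blue-banded coring tube in the bench gauge: lift out the yellow-banded tube left there and stand it upright in the blue tray, and stand the blue-banded tube upright on the middle of the gauge's bed between the open jaws. Slide the moving jaw gently shut until the tube presses the sprung anvil in by about half of its 10 mm travel (never hard against its stop), and only then turn the jaw's orange locking knob clockwise past its click to the end of its turn. Do not topple a tube, and leave everything else where it is.

Things in the scene. Friction and masses are not known exactly. Their poses are not given: they have to be found in the camera images.
- gauge: Fixed blue bench gauge (bench caliper). Origin on the table under its centre line; local y runs along the bed from the moving jaw (-y) to the sprung anvil (+y), x across, z up. Base plate 80 mm wide (x), y -144 to +100, 12 high; on it a steel bed 44 wide, top at z = 20 mm, where tubes stand. Anvil housing 44 wide, y 55 to 97, z up to 70 mm.
- jaw_slide (a joint): How far the moving aluminium jaw has slid from fully open towards the anvil, m (0 to 0.072). Its face lies at gauge y = -0.060 + this. About 7 N of dry friction; stays where it is left. Carriage 44 mm wide (x), top at z = 52 mm, reaching 80 mm behind the face; its locking knob is also a handle to push it by.
- jaw: The moving aluminium jaw with a dark steel face 30 mm wide and 40 high (z = 24 to 64 mm). Origin: on the table level, under the centre of the face that touches the tube; axes as the gauge's.
- anvil_slide (a joint): How far the sprung anvil is pressed in (towards gauge +y), m: 0 at rest, 0.010 at its hard stop. Spring: 1.8 N to start, 3.3 N at half travel, 4.8 N at the stop. Its face lies at gauge y = 0.030 + this. A red pointer moves with it over the housing's top; at half travel its tip is at the middle of the green mark.
- anvil: The sprung anvil, a dark steel plate 30 mm wide and 40 high (z = 24 to 64 mm). Origin: on the table level, under the centre of the face that touches the tube; axes as the gauge's.
- lock (a joint): Angle of the orange locking knob on the jaw's carriage, rad: 0 unlocked, grows clockwise from above to 1.2 (end stop, locked). It has a click: it springs back to 0 below 0.6 and snaps on to 1.2 past 0.6; about 0.15 N m starts it.
- lock_grip (a point): Point on the knob's axis at the height to grip (z = 74 mm), 50 mm behind the jaw's face. The orange bar to grip is 42 long, 12 thick, from z = 60 to 84 mm; at 0 its length lies along gauge x, so it is pinched along gauge y. 30 mm lie free between the bar and the jaw's upright plate (top at z = 64 mm).
- blue_tube: steel coring tube standing upright, 36 mm diameter, 70 mm tall, capped solid, with a blue plastic band near the top and a blue cap; loose, about 0.16 kg. Origin: centre of its underside. Starts on the wooden board; it is the one to be gauged.
- yellow_tube: steel coring tube standing upright, 32 mm diameter, 70 mm tall, capped solid, with a yellow plastic band near the top and a yellow cap; loose, about 0.16 kg. Origin: centre of its underside. Starts standing loose in the gauge, between the open jaws.
- red_tube: steel coring tube standing upright, 36 mm diameter, 70 mm tall, capped solid, with a red plastic band near the top and a red cap; loose, about 0.16 kg. Origin: centre of its underside. Bystander on the wooden board.
- green_tube: steel coring tube standing upright, 32 mm diameter, 70 mm tall, capped solid, with a green plastic band near the top and a green cap; loose, about 0.16 kg. Origin: centre of its underside. Bystander in the blue tray.
- board: Fixed wooden board 240 (x) by 200 (y) by 20 mm thick. Origin: centre of its underside.
- tray: Fixed shallow blue plastic tray, 200 by 200 mm outside, rim 16 mm high, walls 4 mm, floor 4 mm thick. Origin: centre of its underside. Which side the board and the tray are on varies.
- jar: Glass jar with a white cap, bystander in the tray, 48 mm diameter, 70 mm tall. Origin: centre of its underside.
- loaf: Half loaf of brown bread, bystander on the board, 64 (x) by 110 (y) by 80 mm tall. Origin: centre of its underside.
- pusher: Wooden pusher, bystander lying beyond the gauge, 160 mm long along its x, 28 mm thick.
- spatula: Spatula, bystander lying flat beyond the gauge, along its x.
- weight: Brass balance weight with a knob, bystander on the robot's side, 36 mm diameter, 52 mm tall. Origin: centre of its underside.

How it is judged (in metres and radians):
On the way, in this order (a step that is already met when the one before it is completed fails the run):
1. the blue tube stands upright in the gauge between the open jaws, anvil not pressed (angle between blue_tube's own z axis and vertical below 0.12 rad and x of blue_tube in the frame of gauge between -0.014 and 0.014 m and z of blue_tube in the frame of gauge between 0.016 and 0.025 m and value of joint anvil_slide below 0.0015 m and y of blue_tube in the frame of jaw above 0.014 m and y of blue_tube in the frame of anvil below -0.014 m and value of joint lock below 0.3 rad), for 0.2 s.
2. the jaw is shut on it with the anvil pressed in 2.5 to 7.5 mm, knob still unlocked (angle between blue_tube's own z axis and vertical below 0.12 rad and x of blue_tube in the frame of gauge between -0.014 and 0.014 m and z of blue_tube in the frame of gauge between 0.016 and 0.025 m and value of joint anvil_slide between 0.0025 and 0.0075 m and contact force between each of jaw, anvil and blue_tube above 0.8 N and value of joint lock below 0.4 rad), for 0.2 s.
3. the locking knob is turned past its click (value of joint lock above 1.05 rad), for 0.1 s.
At the end, for the whole second after the job is handed in: The blue tube stands upright (within 0.12 rad) on the gauge's bed within 14 mm of its centre line, touched by both jaw faces with at least 0.8 N, the anvil pressed in 2.5 to 7.5 mm, the knob past its click (over 1.05 rad), and the yellow tube stands upright on the tray's floor, both at rest (angle between each of blue_tube, yellow_tube's own z axis and vertical below 0.12 rad and x of blue_tube in the frame of gauge between -0.014 and 0.014 m and z of blue_tube in the frame of gauge between 0.016 and 0.025 m and value of joint anvil_slide between 0.0025 and 0.0075 m and contact force between each of jaw, anvil and blue_tube above 0.8 N and value of joint lock above 1.05 rad and x of yellow_tube in the frame of tray between -0.09 and 0.09 m and y of yellow_tube in the frame of tray between -0.09 and 0.09 m and z of yellow_tube in the frame of tray between 0 and 0.009 m and linear speed of each of blue_tube, yellow_tube below 0.02 m/s).
It fails at once if the anvil is driven against its stop (over 9.5 mm) (value of joint anvil_slide above 0.0095 m).
It fails at once if a tube is toppled (over 1 rad) (angle between any of blue_tube, yellow_tube, red_tube, green_tube's own z axis and vertical above 1 rad).
It fails at once if a bystander is moved more than 20 mm (distance of any of red_tube, green_tube, jar, loaf, pusher, spatula, weight from where it was at the start of the episode above 0.02 m).
It also fails if it takes over 67 s, if anything falls off the work surface, if the arm or the gripper's body presses on something with over 40 N, if the wrist force passes 120 N, or if a joint passes its speed limit or range.

## Working session

There is one attempt and no reset: what is moved stays moved. The work goes in short steps, Python scripts to look and compute and a shell command to move; the robot and the scene stay as the last step left them, time stands still between calls to the robot, and variables do not carry over. Pictures are saved under pics/ and viewed, about 8 in all and at most 12, crops included, and the job is handed in when it is done.

```bash
mkdir -p pics; ls
cat > h.py <<'E'
import numpy as np, cv2
from scipy.spatial.transform import Rotation as R
from workcell import bot
def rot(o):
    o=np.array(o,float)
    return o if o.shape==(3,3) else R.from_euler('xyz',o,degrees=True).as_matrix()
def pix2z(c,u,v,z):
    K=np.array(c['mtx']);d=rot(c['orientation'])@np.linalg.inv(K)@[u,v,1];o=np.array(c['origin'])
    return o+d*(z-o[2])/d[2]
def proj(c,p):
    q=rot(c['orientation']).T@(np.array(p)-c['origin']);q=np.array(c['mtx'])@q;return q[:2]/q[2]
def save(c,n,crop=None,s=1):
    f=c['frame'][:,:,::-1]
    if crop: f=f[crop[1]:crop[3],crop[0]:crop[2]]
    cv2.imwrite('pics/'+n,cv2.resize(f,None,fx=s,fy=s,interpolation=cv2.INTER_CUBIC))
E
python3 - <<'E'
from h import *
o=bot.get_obs();print(o)
for n in('top','side'):
    c=bot.camera(n);save(c,n+'0.png');print(n,c['mtx'],c['origin'],c['orientation'])
    for k in('gauge','jaw','anvil','lock','blue_tube','yellow_tube','red_tube','green_tube','board','tray','jar','loaf','weight'):
        print(k,[(np.round(d['box']).tolist(),round(d['confidence'],2)) for d in bot.search_frame(c,k)[:2]])
E
```

```text
pics
{'time': 0.0, 'q': array([-7.19645538e+01,  5.01123930e+00,  1.00326363e+01,  9.50983611e+01,
        5.48726865e-04,  8.99984498e+01]), 'qd': array([0.02906238, 0.01398727, 0.04040368, 0.05688301, 0.07605343,
       0.07000945]), 'joint_efforts': array([-8.41813307e-04, -5.20382988e+01,  4.64809513e+01,  1.60295691e-02,
       -3.11749474e-06, -1.84142834e-06]), 'ee_pos': array([ 0.1702139 , -0.52275505,  0.23056544]), 'tcp_rot': array([-8.99994492e+01,  7.69640452e-02, -7.19630035e+01]), 'wrist_force': array([-0.20298156, -0.0968353 , -0.00110933]), 'torque': array([ 0.01018979,  0.04980497, -0.02408048]), 'opening': 0.08515049485899345}
top [[451.71913249   0.         319.01866893]
 [  0.         451.71913249 242.60337006]
 [  0.           0.           1.        ]] [ 0.37656908 -0.00171255  1.06646763] [-167.97082438    0.28621436  -88.75543891]
gauge [([259.0, 234.0, 364.0, 285.0], 0.89)]
jaw [([322.0, 252.0, 360.0, 276.0], 0.79), ([339.0, 252.0, 353.0, 269.0], 0.15)]
anvil [([276.0, 242.0, 292.0, 255.0], 0.49), ([349.0, 337.0, 363.0, 356.0], 0.38)]
lock [([338.0, 251.0, 356
[... 847 characters left out ...]
aw [([323.0, 211.0, 349.0, 251.0], 0.57), ([353.0, 140.0, 372.0, 177.0], 0.21)]
anvil [([305.0, 260.0, 326.0, 278.0], 0.69)]
lock [([321.0, 205.0, 346.0, 227.0], 0.65)]
blue_tube [([363.0, 113.0, 384.0, 151.0], 0.91)]
yellow_tube [([314.0, 233.0, 333.0, 270.0], 0.58)]
red_tube [([353.0, 143.0, 371.0, 178.0], 0.79), ([285.0, 114.0, 325.0, 172.0], 0.2)]
green_tube [([354.0, 141.0, 372.0, 178.0], 0.71), ([250.0, 407.0, 278.0, 448.0], 0.69)]
board [([279.0, 131.0, 397.0, 197.0], 0.97)]
tray [([222.0, 344.0, 382.0, 480.0], 0.81)]
jar [([290.0, 344.0, 321.0, 397.0], 0.91), ([319.0, 210.0, 349.0, 254.0], 0.15)]
loaf [([288.0, 114.0, 324.0, 170.0], 0.78)]
weight [([422.0, 214.0, 442.0, 248.0], 0.6)]
```

View pics/top0.png

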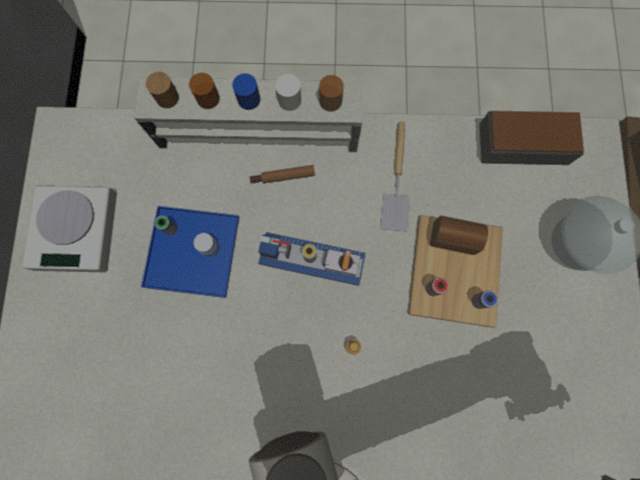

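View pics/side0.png

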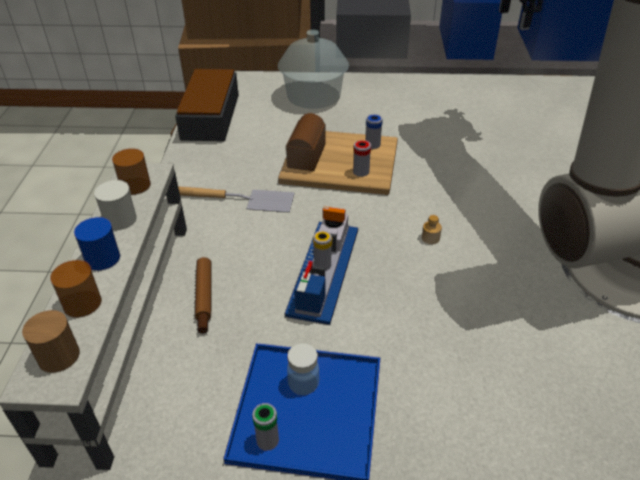

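Top view: the jaw carriage and orange knob are at (347,262), the yellow tube at (310,253) and the anvil housing at (270,247), so gauge +y is roughly world +y. Blue is at (488,299) on the board and red at (439,286). The tray is on the left, with the green tube at (163,223) and the jar at (205,244). Next I'll fit poses to the silhouettes in both views.

```bash
cat > fit.py <<'E'
from h import *
from scipy.optimize import minimize
def hull(c,P):
    m=np.zeros((1920,2560),np.uint8);p=np.array([proj(c,q) for q in P])
    cv2.fillConvexPoly(m,cv2.convexHull(np.round((p+.5)*4).astype(np.int32)),1);return m>0
def cyl(x,y,z0,h,r):
    a=np.linspace(0,2*np.pi,32);return [(x+r*np.cos(t),y+r*np.sin(t),z) for t in a for z in(z0,z0+h)]
def box(x0,x1,y0,y1,z0,z1,T):
    x,y,w=T;cs,s=np.cos(w),np.sin(w)
    return [(x+cs*a-s*b,y+s*a+cs*b,z) for a in(x0,x1) for b in(y0,y1) for z in(z0,z1)]
def up(m): return cv2.resize(m.astype(np.float32),(2560,1920),interpolation=cv2.INTER_LINEAR)>.5
def iou(a,b): return (a&b).sum()/max(1,(a|b).sum())
def fitcyl(cams,name,z0,h,r,x0):
    M=[]
    for c in cams:
        best=[(d['confidence'],d) for d in bot.cut_out(c,name)]
        # choose the detection nearest the guess
        u=proj(c,[*x0,z0+h/2]);best=[d for _,d in best if np.hypot(*(np.array([(d['box'][0]+d['box'][2])/2,(d['box'][1]+d['box'][3])/2])-u))<15]
        M.append(up(best[0]['region']) if best else None)
    def f(p): return -sum(iou(hull(c,cyl(p[0],p[1],z0,h,r)),m) for c,m in zip(cams,M) if m is not None)
    s=minimize(f,x0,method='Nelder-Mead',options=dict(initial_simplex=np.array(x0)+[[0,0],[.006,0],[0,.006]],xatol=1e-4,fatol=1e-4))
    return s.x,-s.fun,sum(m is not None for m in M)
E
cat > m1.py <<'E'
from fit import *
cams=[bot.camera('top'),bot.camera('side')]
t=cams[0]
for n,z0,h,r,uv in[('blue_tube',.02,.07,.018,(488,299)),('red_tube',.02,.07,.018,(439,286)),('yellow_tube',.02,.07,.016,(310,252)),('green_tube',.004,.07,.016,(165,225)),('jar',.004,.07,.024,(206,246)),('weight',0,.052,.018,(353,346))]:
    print(n,fitcyl(cams,n,z0,h,r,pix2z(t,*uv,z0+h)[:2]))
for n in('gauge','tray'):
    M=[]
    for c in cams:
        m=bot.cut_out(c,n)[0]['region'].copy()
        for k in (('yellow_tube','jaw','lock','anvil') if n=='gauge' else ('jar','green_tube')):
            d=bot.cut_out(c,k)
            if k=='jaw' or k=='lock' or k=='anvil': d=[e for e in d[:1]]
            if d: m|=d[0]['region']
        M.append(up(m))
    def mod(c,p):
        if n=='tray': return hull(c,box(-.1,.1,-.1,.1,0,.016,p))
        m=hull(c,box(-.04,.04,-.144,.1,0,.012,p))|hull(c,box(-.022,.022,.055,.097,0,.07,p))|hull(c,box(-.022,.022,-.14,-.06,0,.052,p))|hull(c,box(-.021,.021,-.116,-.104,.06,.084,p))|hull(c,box(-.015,.015,-.066,-.06,.02,.064,p))
        return m|hull(c,cyl(Y[0],Y[1],.02,.07,.016))
    if n=='gauge':
        Y=fitcyl(cams,'yellow_tube',.02,.07,.016,pix2z(t,310,252,.09)[:2])[0];x0=[*Y,-.1]
    else: x0=[*pix2z(t,192,251,.01)[:2],-.05]
    f=lambda p:-sum(iou(mod(c,p),m) for c,m in zip(cams,M))
    best=min((minimize(f,[x0[0],x0[1],w],method='Nelder-Mead',options=dict(initial_simplex=np.array([x0[0],x0[1],w])+[[0,0,0],[.015,0,0],[0,.015,0],[0,0,.08]],xatol=1e-4,fatol=1e-4)) for w in(-.2,-.1,.1)),key=lambda s:s.fun)
    print(n,best.x,np.degrees(best.x[2]),-best.fun)
    for i,c in enumerate(cams):
        cm=(mod(c,best.x)[::4,::4]).astype(np.uint8)
        cs,_=cv2.findContours(cm,cv2.RETR_EXTERNAL,cv2.CHAIN_APPROX_NONE)
        c['frame']=c['frame'].copy();cv2.drawContours(c['frame'],cs,-1,(255,0,255),1)
save(cams[0],'fit.png',(140,190,380,370),3)
E
python3 m1.py
```

```text
blue_tube (array([ 0.46843805, -0.36249919]), np.float64(0.9374905173721741), 1)
red_tube (array([ 0.49662471, -0.25758014]), np.float64(1.8486479823124826), 2)
yellow_tube (array([0.56631373, 0.0283799 ]), np.float64(1.7899111146634623), 2)
green_tube (array([0.62778745, 0.366853  ]), np.float64(1.8516619471614995), 2)
jar (array([0.58380336, 0.26677976]), np.float64(1.6920375473948401), 2)
weight (array([ 0.36245368, -0.07099419]), np.float64(1.6283425184508973), 2)
gauge [ 0.56774959  0.04615883 -0.18651156] -10.686325204290947 1.8442460077686502
tray [ 0.57501536  0.31386339 -0.09912491] -5.6794388707219134 1.958716719533538
```

View pics/fit.png

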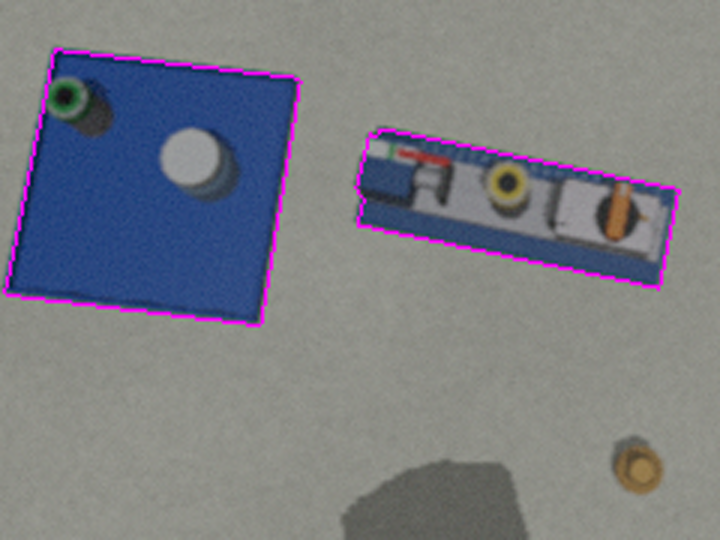

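The fit is tight. Gauge is at (0.568, 0.046), yaw −10.7°, with the jaw fully open; tray is at (0.575, 0.314). With yaw −10.7° the tool's x is gauge x, its z is gauge y, and its y points down. I'll go above the yellow tube first.

```bash
cat > go.py <<'E'
import sys; from h import *
# go.py x y z yaw : shift (mm, tool axes) and turn (rad) from the present pose
x,y,z,w=map(float,sys.argv[1:5]);o=bot.get_obs();R0=rot(o['tcp_rot'])
R1=R.from_euler('xyz',[-90,0,w],degrees=True).as_matrix()
print(np.round(R0.T@(np.array([x,y,z])-o['ee_pos'])*1000,1),np.round(R.from_matrix(R0.T@R1).as_rotvec(),3),'t',round(o['time'],2),o['ee_pos'].round(4),o['tcp_rot'].round(2),'F',o['wrist_force'].round(1),'op',round(o['opening'],4))
E
python3 go.py .5663 .0284 .17 -10.7
```

```text
[-401.7   61.3  547.2] [-0.    -1.069  0.   ] t 3.0 [ 0.1703 -0.523   0.2313] [-90.    -0.   -71.96] F [ 0.8 -0.2  0.1] op 0.0851
```

```bash
python3 -m inch '[[[-402,0,547],[0,-1.069,0],60],[[-402,0,547],[0,-1.069,0],60],[[-402,0,547],[0,-1.069,0],60],[[-402,0,547],[0,-1.069,0],60],[[-402,0,547],[0,-1.069,0],60],[[-402,0,547],[0,-1.069,0],60],[[-402,0,547],[0,-1.069,0],60],[[-402,0,547],[0,-1.069,0],60],[[-402,0,547],[0,-1.069,0],60],[[-402,0,547],[0,-1.069,0],60],[[-402,0,547],[0,-1.069,0],60],[[-402,0,547],[0,-1.069,0],60],[[-402,0,547],[0,-1.069,0],60],[[-402,61,547],[0,-1.069,0],60],[[-402,61,547],[0,-1.069,0],60],[[-402,61,547],[0,-1.069,0],60],[[-402,61,547],[0,-1.069,0],60],[[-402,61,547],[0,-1.069,0],60]]' 30; python3 go.py .5663 .0284 .04 -10.7
python3 - <<'E'
from h import *
c=bot.camera('side');save(c,'s1.png',(220,140,420,290),4)
E
```

```text
time: 4.8
ee_pos: [0.5661, 0.0275, 0.1724]
tcp_rot: [-90.0, -0.1, -10.8]
wrist_force: [0.1, 0.3, 0.3]
opening: 0.0602
[ -0.3 132.4   0.9] [-0.    -0.002  0.002] t 4.8 [0.5661 0.0275 0.1724] [-89.97  -0.14 -10.8 ] F [0.1 0.3 0.3] op 0.0602
```

View pics/s1.png

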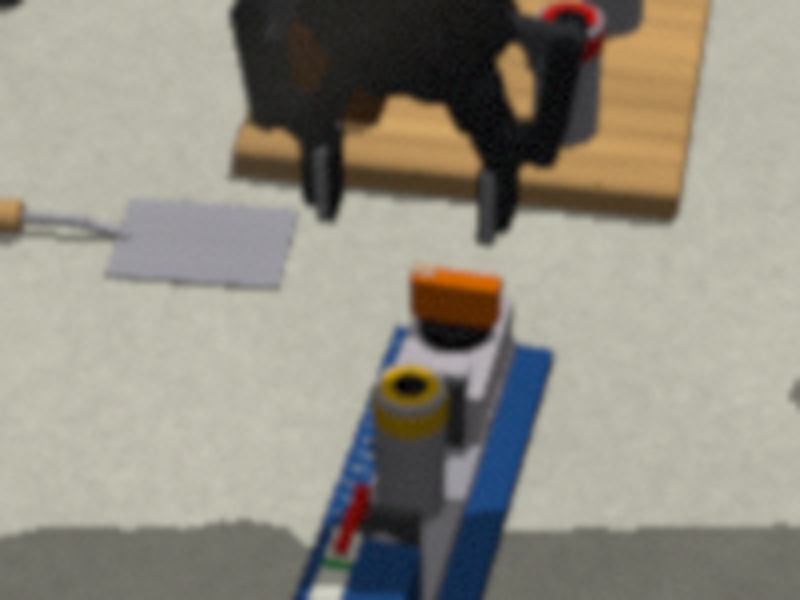

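Side view: the fingers straddle the yellow tube (cap at crop (410,382)) and are clear of the knob. Descending, gripping, then lifting.

```bash
python3 -m inch '[[[0,45,1],[0,0,0],60],[[0,90,1],[0,0,0],60],[[0,120,1],[0,0,0],60],[[0,132,1],[0,0,0],60],[[0,132,1],[0,0,0],60],[[0,132,1],[0,0,0],40],[[0,132,1],[0,0,0],28],[[0,132,1],[0,0,0],20],[[0,132,1],[0,0,0],20],[[0,132,1],[0,0,0],20],[[0,132,1],[0,0,0],20],[[0,132,1],[0,0,0],20]]' 30; python3 -m inch '[[[0,-20,0],[0,0,0],20],[[0,-60,0],[0,0,0],20],[[0,-100,0],[0,0,0],20],[[0,-120,0],[0,0,0],20],[[0,-120,0],[0,0,0],20]]'; python3 go.py .515 .33 .17 -10.7;  python3 go.py .515 .33 .028 -10.7
python3 - <<'E'
from h import *
c=bot.camera('side');save(c,'s2.png',(220,140,420,290),4)
E
```

```text
time: 6.05
ee_pos: [0.568, 0.0285, 0.0429]
tcp_rot: [-89.9, -0.4, -10.8]
wrist_force: [-1.0, -1.2, 7.7]
opening: 0.0314
time: 6.55
ee_pos: [0.5689, 0.0286, 0.1674]
tcp_rot: [-89.8, -0.7, -10.8]
wrist_force: [0.0, 0.2, -1.5]
opening: 0.0315
[-109.4   -3.3  286. ] [-0.003 -0.002  0.013] t 6.55 [0.5689 0.0286 0.1674] [-89.85  -0.73 -10.8 ] F [ 0.   0.2 -1.5] op 0.0315
[-111.2  138.7  285.6] [-0.003 -0.002  0.013] t 6.55 [0.5689 0.0286 0.1674] [-89.85  -0.73 -10.8 ] F [ 0.   0.2 -1.5] op 0.0315
```

View pics/s2.png

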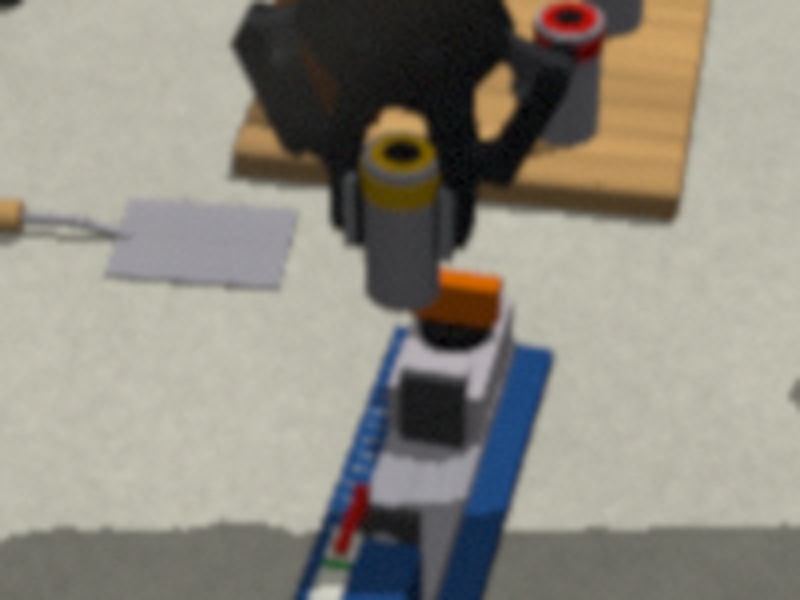

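Yellow is held upright and clear of the gauge. Next I'll carry it to the tray's free front area and lower it.

```bash
python3 -m inch '[[[-18,0,46],[0,0,0.013],20],[[-36,0,92],[0,0,0.013],20],[[-54,0,138],[0,0,0.013],20],[[-72,0,184],[0,0,0.013],20],[[-90,0,230],[0,0,0.013],20],[[-103,0,268],[0,0,0.013],20],[[-111,0,286],[0,0,0.013],20],[[-111,0,286],[0,0,0.013],20],[[-111,40,286],[0,0,0.013],20],[[-111,80,286],[0,0,0.013],20],[[-111,110,286],[0,0,0.013],20],[[-111,125,286],[0,0,0.013],20],[[-111,132,286],[0,0,0.013],20],[[-111,132,286],[0,0,0.013],20]]'; python3 go.py .515 .33 .027 -10.7
```

```text
time: 8.0
ee_pos: [0.514, 0.3299, 0.0319]
tcp_rot: [-89.9, 0.2, -10.8]
wrist_force: [-1.1, 1.2, -2.3]
opening: 0.0312
[1.  4.9 0.3] [-0.001 -0.002 -0.004] t 8.0 [0.514  0.3299 0.0319] [-89.92   0.22 -10.82] F [-1.1  1.2 -2.3] op 0.0312
```

```bash
python3 -m inch '[[[0,2,0],[0,0,-0.004],20],[[0,4,0],[0,0,-0.004],20],[[0,5,0],[0,0,-0.004],20],[[0,5,0],[0,0,-0.004],20]]'; python3 go.py .515 .33 .027 -10.7
```

```text
time: 8.4
ee_pos: [0.5141, 0.33, 0.0273]
tcp_rot: [-89.9, -0.0, -10.8]
wrist_force: [0.2, -0.6, -2.4]
opening: 0.0312
[0.9 0.3 0.2] [-0.002 -0.002  0.001] t 8.4 [0.5141 0.33   0.0273] [-8.989e+01 -3.000e-02 -1.082e+01] F [ 0.2 -0.6 -2.4] op 0.0312
```

Still no contact, so I'll go slightly lower.

```bash
python3 -m inch '[[[0,1.5,0],[0,0,0],20],[[0,1.5,0],[0,0,0],20],[[0,1.5,0],[0,0,0],20]]'; python3 -m inch '[[[0,1.5,0],[0,0,0],20],[[0,1.5,0],[0,0,0],20],[[0,1.5,0],[0,0,0],20]]'
```

```text
time: 8.7
ee_pos: [0.5142, 0.3302, 0.027]
tcp_rot: [-89.9, -0.1, -10.8]
wrist_force: [-2.2, -2.2, 5.4]
opening: 0.0312
time: 9.0
ee_pos: [0.5143, 0.3302, 0.027]
tcp_rot: [-89.8, -0.1, -10.8]
wrist_force: [-4.5, -2.5, 7.6]
opening: 0.0315
```

The tube touches the floor. Releasing and going up.

```bash
python3 -m inch '[[[0,0,0],[0,0,0],34],[[0,0,0],[0,0,0],40],[[0,0,0],[0,0,0],48],[[0,0,0],[0,0,0],50],[[0,-20,0],[0,0,0],50],[[0,-60,0],[0,0,0],50],[[0,-105,0],[0,0,0],50],[[0,-145,0],[0,0,0],50],[[0,-165,0],[0,0,0],50],[[0,-165,0],[0,0,0],50]]'
python3 - <<'E'
from fit import *
cams=[bot.camera('top'),bot.camera('side')]
print(fitcyl(cams[1:],'yellow_tube',.004,.07,.016,np.array([.515,.33])))
c=cams[1]
print([(np.round(d['box']),d['confidence']) for d in bot.search_frame(c,'yellow_tube')], proj(c,[.515,.33,.004]),proj(c,[.515,.33,.074]))
print('blue',[fitcyl([k],'blue_tube',.02,.07,.018,np.array(g)) for k,g in((cams[1],[.468,-.362]),(cams[0],[.468,-.362]))])
E
python3 go.py .468 -.362 .19 -10.7
```

```text
time: 10.0
ee_pos: [0.515, 0.3305, 0.1957]
tcp_rot: [-89.6, -0.3, -10.8]
wrist_force: [0.3, 0.3, 0.8]
opening: 0.0501
(array([0.51353882, 0.33049109]), np.float64(0.9314999369244354), 1)
[(array([338., 386., 362., 429.]), 0.9), (array([223., 343., 380., 480.]), 0.64)] [346.98167472 420.04320239] [348.06534767 392.50408768]
blue [(array([ 0.468, -0.362]), np.float64(-0.0), 0), (array([ 0.468, -0.362]), np.float64(-0.0), 0)]
[ 8.510e+01 -6.000e-01 -6.877e+02] [-0.001 -0.002  0.   ] t 10.3 [0.5134 0.3295 0.1903] [-89.92  -0.   -10.81] F [ 0.4 -0.1 -0.7] op 0.0501
```

Run:
```python
from fit import *
for n in('top','side'):
    c=bot.camera(n)
    for k in('blue_tube','red_tube'): print(n,k,[(np.round(d['box']).tolist(),round(d['confidence'],2)) for d in bot.search_frame(c,k)])
    h=hull(c,cyl(.4684,-.3625,.02,.07,.018));y,x=np.nonzero(h);print(x.min()/4,y.min()/4,x.max()/4,y.max()/4)
```

```text
top blue_tube [([473.0, 289.0, 499.0, 312.0], 0.67)]
top red_tube [([428.0, 276.0, 446.0, 295.0], 0.77), ([324.0, 250.0, 362.0, 275.0], 0.24)]
471.75 291.0 499.0 310.0
side blue_tube [([310.0, 264.0, 319.0, 269.0], 0.49)]
side red_tube []
364.75 114.25 382.5 149.75
```

The top detection agrees with the blue fit (0.468, −0.362). Travelling there, then grasping.

```bash
python3 -m inch '[[[85,0,-688],[0,0,0],60],[[85,0,-688],[0,0,0],60],[[85,0,-688],[0,0,0],60],[[85,0,-688],[0,0,0],60],[[85,0,-688],[0,0,0],60],[[85,0,-688],[0,0,0],60],[[85,0,-688],[0,0,0],60],[[85,0,-688],[0,0,0],60],[[85,0,-688],[0,0,0],60],[[85,0,-688],[0,0,0],60],[[85,0,-688],[0,0,0],60],[[85,0,-688],[0,0,0],60],[[85,0,-688],[0,0,0],60],[[85,0,-688],[0,0,0],60],[[85,0,-688],[0,0,0],60],[[85,0,-688],[0,0,0],60],[[85,0,-688],[0,0,0],60],[[85,0,-688],[0,0,0],60]]'; python3 go.py .4684 -.3625 .042 -10.7
python3 - <<'E'
from h import *
c=bot.camera('side');save(c,'s3.png',(270,60,430,180),5)
E
```

```text
time: 12.4
ee_pos: [0.4686, -0.3609, 0.1902]
tcp_rot: [-89.8, -0.1, -10.7]
wrist_force: [0.2, 0.3, -0.0]
opening: 0.0596
[ -0.2 148.2  -2.1] [-0.003 -0.     0.002] t 12.4 [ 0.4686 -0.3609  0.1902] [-89.84  -0.11 -10.73] F [ 0.2  0.3 -0. ] op 0.0596
```

View pics/s3.png

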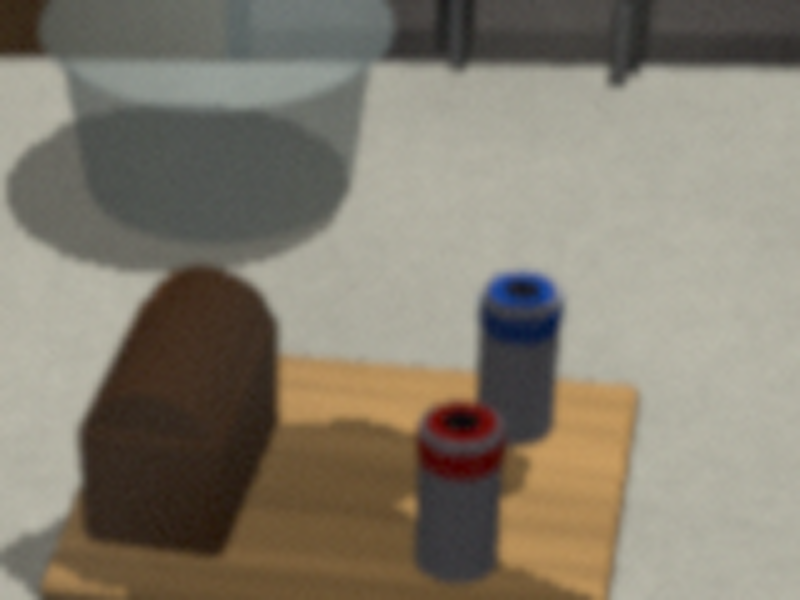

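Side view: the fingers are above blue (cap at crop (520,290)); red and the loaf are clear. Descending and gripping.

```bash
python3 -m inch '[[[0,45,-2],[0,0,0],60],[[0,90,-2],[0,0,0],60],[[0,125,-2],[0,0,0],60],[[0,145,-2],[0,0,0],60],[[0,148,-2],[0,0,0],60],[[0,148,-2],[0,0,0],60],[[0,148,-2],[0,0,0],44],[[0,148,-2],[0,0,0],32],[[0,148,-2],[0,0,0],24],[[0,148,-2],[0,0,0],24],[[0,148,-2],[0,0,0],24],[[0,148,-2],[0,0,0],24]]' 30; python3 go.py .5 -.3 .18 -10.7;python3 -m inch '[[[0,-20,0],[0,0,0],24],[[0,-60,0],[0,0,0],24],[[0,-105,0],[0,0,0],24],[[0,-135,0],[0,0,0],24],[[0,-140,0],[0,0,0],24],[[0,-140,0],[0,0,0],24]]'
python3 - <<'E'
from h import *
w=-.1865; g=np.array([.56775,.04616])+ -.015*np.array([-np.sin(w),np.cos(w)]);print(g)
E
python3 go.py .5650 .0314 .18 -10.7
```

```text
time: 13.65
ee_pos: [0.4695, -0.363, 0.0443]
tcp_rot: [-89.9, -0.3, -10.7]
wrist_force: [0.5, 1.0, 7.5]
opening: 0.0356
[  18.9 -135.5   67.8] [-0.002 -0.     0.005] t 13.65 [ 0.4695 -0.363   0.0443] [-89.91  -0.28 -10.72] F [0.5 1.  7.5] op 0.0356
time: 14.25
ee_pos: [0.4692, -0.3635, 0.1855]
tcp_rot: [-90.0, -0.4, -10.7]
wrist_force: [-0.1, 0.3, -1.7]
opening: 0.0353
[0.56496869 0.03142011]
[ 20.6   5.9 405.8] [-0.001 -0.     0.007] t 14.25 [ 0.4692 -0.3635  0.1855] [-89.97  -0.4  -10.72] F [-0.1  0.3 -1.7] op 0.0353
```

```bash
python3 -m inch '[[[2,0,46],[0,0,0.007],24],[[5,0,92],[0,0,0.007],24],[[7,0,138],[0,0,0.007],24],[[9,0,184],[0,0,0.007],24],[[12,0,230],[0,0,0.007],24],[[14,0,276],[0,0,0.007],24],[[16,0,322],[0,0,0.007],24],[[19,0,365],[0,0,0.007],24],[[21,0,395],[0,0,0.007],24],[[21,0,406],[0,0,0.007],24],[[21,0,406],[0,0,0.007],24],[[21,0,406],[0,0,0.007],24]]'; python3 go.py .5650 .0314 .0445 -10.7
python3 - <<'E'
from fit import *
cs=[bot.camera('side'),bot.camera('top')];o=bot.get_obs();z=o['ee_pos'][2]-.0243
for c in cs[:1]: print(fitcyl([c],'blue_tube',z,.07,.018,np.array(o['ee_pos'][:2])))
save(cs[0],'s4.png',(220,140,420,290),4)
E
```

```text
time: 15.45
ee_pos: [0.5649, 0.0307, 0.185]
tcp_rot: [-90.0, 0.1, -10.7]
wrist_force: [0.2, -0.2, -1.9]
opening: 0.0354
[  0.2 140.5   0.8] [ 0.    -0.001 -0.002] t 15.45 [0.5649 0.0307 0.185 ] [-9.001e+01  9.000e-02 -1.073e+01] F [ 0.2 -0.2 -1.9] op 0.0354
(array([0.56450565, 0.03028573]), np.float64(0.8748162665360117), 1)
```

View pics/s4.png

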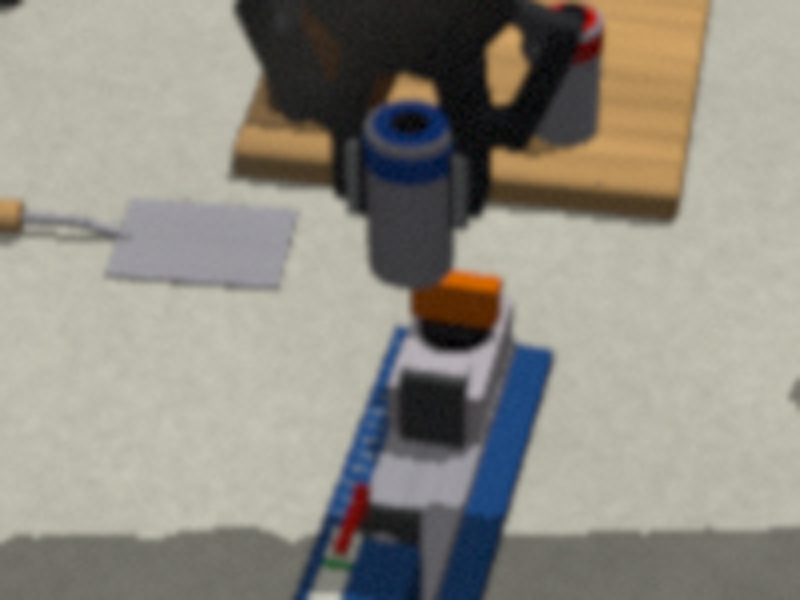

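Blue is upright in the grip and centred over the bed line, and the fit matches the TCP. Lowering.

```bash
python3 -m inch '[[[0,40,0.8],[0,0,0],24],[[0,80,0.8],[0,0,0],24],[[0,112,0.8],[0,0,0],24],[[0,130,0.8],[0,0,0],24],[[0,138,0.8],[0,0,0],24],[[0,138,0.8],[0,0,0],24],[[0,138,0.8],[0,0,0],24]]'; python3 -m inch '[[[0,1.5,0],[0,0,0],24],[[0,2.5,0],[0,0,0],24],[[0,2.5,0],[0,0,0],24]]'; python3 go.py .5650 .0314 .0445 -10.7
```

```text
time: 16.3
ee_pos: [0.5659, 0.0306, 0.0491]
tcp_rot: [-90.0, -0.1, -10.9]
wrist_force: [1.0, 0.1, -2.2]
opening: 0.0353
time: 16.6
ee_pos: [0.5662, 0.0306, 0.0471]
tcp_rot: [-90.0, -0.1, -10.9]
wrist_force: [-0.7, 0.1, -1.4]
opening: 0.0356
[-1.4  2.6  0.6] [-0.001 -0.003  0.002] t 16.6 [0.5662 0.0306 0.0471] [-89.95  -0.12 -10.86] F [-0.7  0.1 -1.4] op 0.0356
```

```bash
python3 -m inch '[[[-1.4,2,0],[0,0,0],24],[[-1.4,3,0],[0,0,0],24],[[-1.4,3,0],[0,0,0],24],[[-1.4,3,0],[0,0,0],24]]';  python3 go.py .5650 .0314 .0445 -10.7
```

```text
time: 17.0
ee_pos: [0.5648, 0.031, 0.0443]
tcp_rot: [-89.9, -0.1, -10.8]
wrist_force: [-1.8, 0.4, 3.9]
opening: 0.0356
[ 0.1 -0.2  0.4] [-0.001 -0.003  0.002] t 17.0 [0.5648 0.031  0.0443] [-89.94  -0.13 -10.85] F [-1.8  0.4  3.9] op 0.0356
```

Blue is on the bed (contact 3.9 N). Releasing and backing up, then checking the tube, the anvil and the wrist geometry.

```bash
python3 -m inch '[[[0,0,0],[0,0,0],38],[[0,0,0],[0,0,0],44],[[0,0,0],[0,0,0],52],[[0,0,0],[0,0,0],56],[[0,-30,0],[0,0,0],56],[[0,-75,0],[0,0,0],56],[[0,-110,0],[0,0,0],56],[[0,-125,0],[0,0,0],56],[[0,-125,0],[0,0,0],56]]'
python3 - <<'E'
from fit import *
c=bot.camera('side');print(fitcyl([c],'blue_tube',.02,.07,.018,np.array([.565,.0314])));print(bot.get_obs()['q'].round(1))
d=bot.cut_out(c,'lock')[0];print(d['box'],d['confidence']);g=d['region']&(c['frame'][:,:,0]>c['frame'][:,:,2]*2);y,x=np.nonzero(g);print(x.mean(),y.mean(),proj(c,[.5474,-.0619,.072]))
E
python3 go.py .5474 -.0619 .17 79.3; python3 go.py .5474 -.0619 .17 -100.7
```

```text
time: 17.9
ee_pos: [0.5656, 0.0309, 0.1715]
tcp_rot: [-89.9, -0.3, -10.8]
wrist_force: [0.5, -0.3, -0.5]
opening: 0.0561
(array([0.56370782, 0.03001105]), np.float64(0.8661222655079412), 1)
[  3.1   6.1   4.3  88.1   0.  104. ]
[322.6, 206.4, 345.3, 228.5] 0.98
333.57394366197184 214.54929577464787 [333.4714841  210.99587867]
[  1.2  -2.8 -94.2] [-1.000e-03 -1.573e+00 -0.000e+00] t 18.05 [0.5639 0.0308 0.1673] [-8.998e+01  2.000e-02 -1.085e+01] F [-0.3  0.6 -0.4] op 0.0562
[  1.2  -2.8 -94.2] [ 0.000e+00  1.568e+00 -1.000e-03] t 18.05 [0.5639 0.0308 0.1673] [-8.998e+01  2.000e-02 -1.085e+01] F [-0.3  0.6 -0.4] op 0.0562
```

Run:
```python
from fit import *
w=-.1865;T0=np.array([.56775,.04616])
for n in('side','top'):
    c=bot.camera(n)
    f=c['frame'].astype(int);g=(f[:,:,0]>1.8*f[:,:,2])&(f[:,:,0]>90)
    u=proj(c,[.5474,-.0619,.072]).astype(int);m=np.zeros_like(g);m[u[1]-20:u[1]+20,u[0]-20:u[0]+20]=1;g&=m
    print(n,g.sum())
    if g.sum()<30: continue
    M=up(g);r=[]
    def f2(p): return -iou(hull(c,box(-.021+p[0],.021+p[0],-.116+p[1],-.104+p[1],.06,.084,[*T0,w])),M)
    s=minimize(f2,[0,0],method='Nelder-Mead',options=dict(initial_simplex=[[0,0],[.005,0],[0,.005]]));print('dx,dy knob gauge',s.x,-s.fun)
```

```text
side 139
dx,dy knob gauge [-0.00070312  0.00332031] 0.41379310344827586
top 34
dx,dy knob gauge [-4.39262390e-05  8.92384529e-03] 0.2723449001051525
```

```bash
python3 -m inch '[[[0,0,-10],[0,-0.15,0],40],[[0,0,-25],[0,-0.3,0],40],[[1,0,-40],[0,-0.45,0],40],[[1,0,-55],[0,-0.6,0],40],[[1,0,-70],[0,-0.75,0],40],[[1,0,-85],[0,-0.9,0],40],[[1,0,-94],[0,-1.05,0],40],[[1,0,-94],[0,-1.2,0],40],[[1,0,-94],[0,-1.35,0],40],[[1,0,-94],[0,-1.5,0],34],[[1,0,-94],[0,-1.573,0],34],[[1,0,-94],[0,-1.573,0],34],[[1,0,-94],[0,-1.573,0],34]]'; python3 go.py .5474 -.0619 .056 79.3
```

```text
time: 19.45
ee_pos: [0.5467, -0.0616, 0.1664]
tcp_rot: [-89.9, -0.0, 79.1]
wrist_force: [0.1, -0.2, 0.2]
opening: 0.034
[ -0.2 110.4  -0.9] [-0.002 -0.003  0.   ] t 19.45 [ 0.5467 -0.0616  0.1664] [-8.988e+01 -1.000e-02  7.914e+01] F [ 0.1 -0.2  0.2] op 0.034
```

The orange mask fit was poor (IoU 0.4 side, 0.27 top), so I'll look at the knob against the fingers with the predicted outline drawn.

Run:
```python
from fit import *
c=bot.camera('side');f=c['frame'].copy()
cr=f[170:270,270:400];s=6;im=cv2.resize(cr,None,fx=s,fy=s,interpolation=cv2.INTER_CUBIC)[:,:,::-1].copy()
def dr(P,col):
    p=np.array([proj(c,q) for q in P]);p=((p-[270,170]+.5)*s).astype(np.int32)
    cv2.polylines(im,[cv2.convexHull(p)],True,col,1)
T=[.56775,.04616,-.1865]
dr(box(-.021,.021,-.116,-.104,.06,.084,T),(255,0,255))
dr(box(-.015,.015,.03,.034,.024,.064,T),(0,255,0))
dr(box(-.022,.022,-.14,-.06,.02,.052,T),(0,255,255))
dr(cyl(.5645,.0305,.02,.07,.018),(0,0,255))
cv2.imwrite('pics/k.png',im)
```

```text
(no output)
```

View pics/k.png

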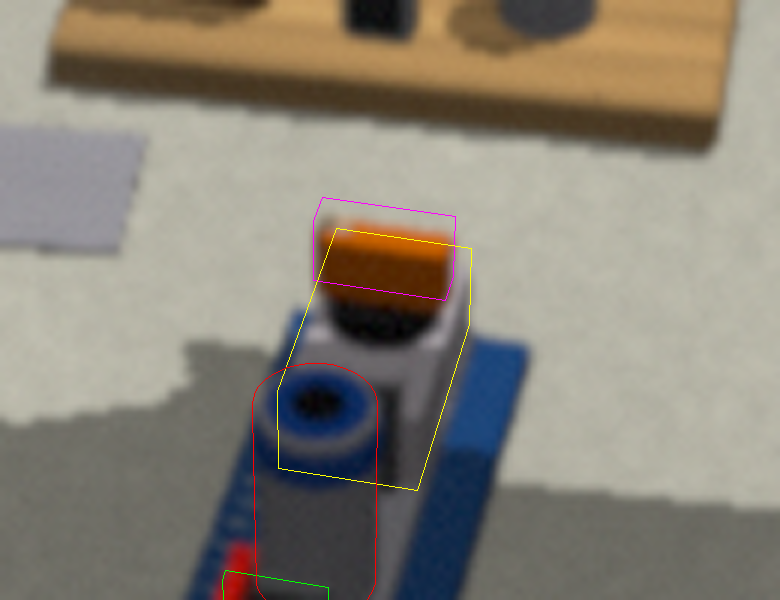

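Run:
```python
from fit import *
c=bot.camera('top');T=[.56775,.04616,-.1865]
for nm in('top','side'):
    c=bot.camera(nm);f=cv2.imread(f'pics/{nm}0.png')[:,:,::-1].astype(int)
    hsv=cv2.cvtColor(f.astype(np.uint8),cv2.COLOR_RGB2HSV)
    h=hull(c,box(-.03,.03,-.125,-.075,.05,.09,T))[::4,::4]
    g=(hsv[:,:,0]<18)&(hsv[:,:,1]>130)&cv2.dilate(h.astype(np.uint8),np.ones((5,5))).astype(bool)
    M=up(g)
    def f2(p): return -iou(hull(c,box(-.021+p[0],.021+p[0],-.116+p[1],-.104+p[1],.06,.084,T)),M)
    s=minimize(f2,[0,.002],method='Nelder-Mead',options=dict(initial_simplex=[[0,0],[.006,0],[0,.008]]))
    y,x=np.nonzero(g);print(nm,g.sum(),x.mean(),y.mean(),'fit',s.x,-s.fun,'pred top centre',proj(c,[.5474,-.0619,.084]))
```

```text
top 81 345.2716049382716 262.04938271604937 fit [-0.0027843   0.00995605] 0.6342333163525217 pred top centre [350.22091094 260.25906441]
side 279 333.5340501792115 214.40143369175627 fit [-0.00044348  0.00898535] 0.8192059095106187 pred top centre [333.5142354  205.98679827]
```

Both unoccluded views put the knob about 9 mm further along +y than assumed, so the jaw started ~9 mm in. I'm correcting the grip point to (0.548, −0.054).

```bash
python3 go.py .548 -.054 .056 79.3; python3 -m inch '[[[8,0,0],[0,0,0],34],[[8,0,0],[0,0,0],34],[[8,0,0],[0,0,0],34]]'
python3 - <<'E'
from fit import *
c=bot.camera('side');save(c,'s5.png',(270,110,430,230),5)
E
python3 go.py .548 -.054 .056 79.3
```

```text
[  7.7 111.    0.3] [-0.001 -0.001  0.   ] t 19.65 [ 0.547  -0.0616  0.167 ] [-8.994e+01 -1.000e-02  7.922e+01] F [ 1.   0.4 -0.5] op 0.0338
time: 19.95
ee_pos: [0.5486, -0.0534, 0.167]
tcp_rot: [-89.9, -0.0, 79.2]
wrist_force: [0.5, 0.2, 0.6]
opening: 0.0337
[ -0.5 111.    0.3] [-0.001 -0.001  0.   ] t 20.0 [ 0.5485 -0.0536  0.167 ] [-8.994e+01 -1.000e-02  7.923e+01] F [0.2 0.9 0.2] op 0.034
```

View pics/s5.png

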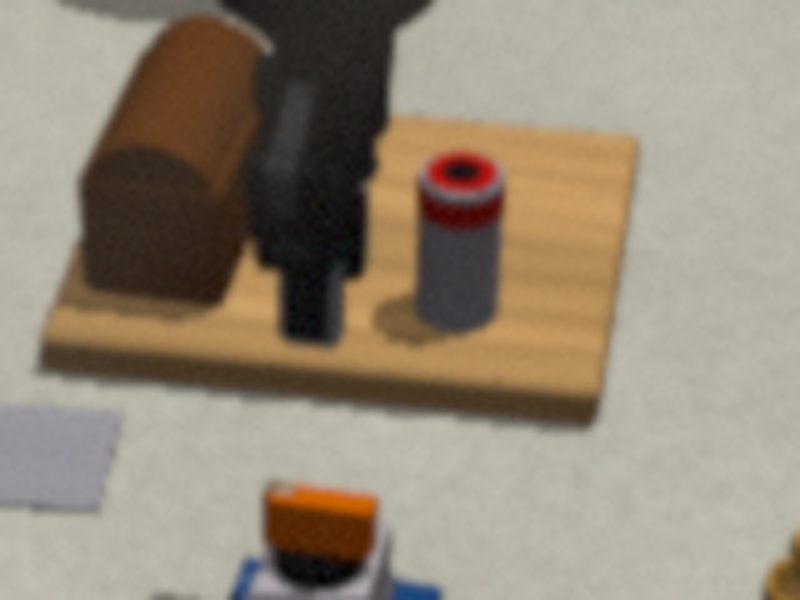

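```bash
python3 -m inch '[[[0,40,0],[0,0,0],34],[[0,75,0],[0,0,0],34],[[0,90,0],[0,0,0],34],[[0,96,0],[0,0,0],34],[[0,102,0],[0,0,0],34],[[0,107,0],[0,0,0],34],[[0,109,0],[0,0,0],34],[[0,109,0],[0,0,0],34]]'; python3 -m inch '[[[0,0.5,0],[0,0,0],28],[[0,0.5,0],[0,0,0],20],[[0,0.5,0],[0,0,0],14]]' 20;  python3 go.py .548 -.054 .056 79.3
```

```text
time: 20.8
ee_pos: [0.549, -0.0536, 0.0592]
tcp_rot: [-90.0, -0.0, 79.2]
wrist_force: [-1.9, -0.5, 1.6]
opening: 0.034
time: 21.1
ee_pos: [0.5501, -0.0534, 0.0603]
tcp_rot: [-90.2, -0.1, 79.2]
wrist_force: [-0.4, 0.9, 7.5]
opening: 0.0139
[-1.   4.2  1.9] [ 0.003 -0.001  0.001] t 21.1 [ 0.5501 -0.0534  0.0603] [-9.020e+01 -8.000e-02  7.924e+01] F [-0.4  0.9  7.5] op 0.0139
```

```bash
python3 -m inch '[[[0,1,1],[0,0,0],9],[[0,3,2],[0,0,0],8],[[0,3,2],[0,0,0],8],[[0,3,2],[0,0,0],8],[[0,3,2],[0,0,0],8]]' 30;  python3 go.py .548 -.054 .056 79.3
```

```text
time: 21.6
ee_pos: [0.5501, -0.0531, 0.0603]
tcp_rot: [-90.5, -0.1, 79.2]
wrist_force: [0.4, 1.9, 17.2]
opening: 0.0116
[-1.2  4.3  2. ] [ 0.009 -0.001  0.002] t 21.6 [ 0.5501 -0.0531  0.0603] [-90.53  -0.11  79.25] F [ 0.4  1.9 17.2] op 0.0116
```

The fingers are resting on the knob's base disc (Fz 17 N at z = 0.060). I'll ease off, lift ~2 mm, recentre and regrip.

```bash
python3 -m inch '[[[0,-2,1],[0.009,0,0],15],[[0,-2,1],[0.009,0,0],18],[[0,-2,1],[0.009,0,0],18],[[0,-2,1],[0.009,0,0],14],[[0,-2,1],[0.009,0,0],8],[[0,-2,1],[0.009,0,0],8],[[0,-2,1],[0.009,0,0],8],[[0,-2,1],[0.009,0,0],8]]' 30;  python3 go.py .548 -.054 .062 79.3
```

```text
time: 22.4
ee_pos: [0.5488, -0.0529, 0.0618]
tcp_rot: [-90.0, -0.1, 79.3]
wrist_force: [-0.2, 3.1, -3.5]
opening: 0.0116
[-1.3 -0.2  0.5] [-0.001 -0.001  0.002] t 22.4 [ 0.5488 -0.0529  0.0618] [-89.96  -0.11  79.25] F [-0.2  3.1 -3.5] op 0.0116
```

The grip is good: jaw face is about y = −0.051, so ~50 mm of travel to half press. Pushing 40 mm gently first.

```bash
python3 -m inch '[[[2,0,0],[0,0,0],8],[[5,0,0],[0,0,0],8],[[8,0,0],[0,0,0],8],[[11,0,0],[0,0,0],8],[[14,0,0],[0,0,0],8],[[16,0,0],[0,0,0],8],[[18,0,0],[0,0,0],8],[[20,0,0],[0,0,0],8],[[22,0,0],[0,0,0],8],[[24,0,0],[0,0,0],8],[[26,0,0],[0,0,0],8],[[28,0,0],[0,0,0],8],[[30,0,0],[0,0,0],8],[[32,0,0],[0,0,0],8],[[34,0,0],[0,0,0],8],[[36,0,0],[0,0,0],8],[[38,0,0],[0,0,0],8],[[40,0,0],[0,0,0],8],[[40,0,0],[0,0,0],8]]' 30
cat > st.py <<'E'
from h import *
o=bot.get_obs();w=-.1865;d=o['ee_pos'][:2]-[.56775,.04616];f=o['wrist_force']
X=np.array([np.cos(w),np.sin(w)]);Y=np.array([-np.sin(w),np.cos(w)])
print('t',round(o['time'],2),'gauge xy',(d@X).round(4),(d@Y).round(4),'face',(d@Y+.05).round(4),'anvil est',(d@Y+.05+.006).round(4),'Fx,Fy,Fz',(f[:2]@X).round(1),(f[:2]@Y).round(1),f[2].round(1),'z',o['ee_pos'][2].round(4),o['tcp_rot'].round(2),o['opening'].round(4))
E
python3 st.py
```

```text
time: 24.3
ee_pos: [0.5561, -0.0147, 0.0618]
tcp_rot: [-90.0, 0.0, 79.2]
wrist_force: [-1.5, -7.2, -2.3]
opening: 0.0116Traceback (most recent call last):
  File "st.py", line 4, in <module>
    print('t',round(o['time'],2),'gauge xy',(d@X).round(4),(d@Y).round(4),'face',(d@Y+.05).round(4),'anvil est',(d@Y+.05+.006).round(4),'Fx,Fy,Fz',(f[:2]@X).round(1),(f[:2]@Y).round(1),f[2].round(1),'z',o['ee_pos'][2].round(4),o['tcp_rot'].round(2),o['opening'].round(4))
                                                                                                                                                                                                                                                         ^^^^^^^^^^^^^^^^^^
AttributeError: 'float' object has no attribute 'round'
```

```bash
sed -i "s/,o\['opening'\].round(4))/)/" st.py
cat > ptr.py <<'E'
from fit import *
# shift of the red pointer along gauge y (mm) against the first pictures, by masked colour and phase of profile
T=[.56775,.04616,-.1865];w=T[2];Y=np.array([-np.sin(w),np.cos(w),0]);X=np.array([np.cos(w),np.sin(w),0]);O=np.array([T[0],T[1],0])
import sys
for n in ('side','top'):
    c=bot.camera(n);ref=cv2.imread(f'pics/{n}0.png')[:,:,::-1];res=[]
    p0,p1=proj(c,O+X*.012+Y*.06+[0,0,.073]),proj(c,O+X*.012+Y*.065+[0,0,.073]);v=(p1-p0)/5;L=np.linalg.norm(v)
    for f in(ref,c['frame']):
        h=cv2.cvtColor(np.ascontiguousarray(f),cv2.COLOR_RGB2HSV).astype(int);m=((h[:,:,0]<9)|(h[:,:,0]>172))&(h[:,:,1]>140)&(h[:,:,2]>70)
        k=cv2.dilate(hull(c,box(-.03,.03,.02,.09,.06,.085,T))[::4,::4].astype(np.uint8),np.ones((5,5)))>0
        y,x=np.nonzero(m&k);s=((np.c_[x,y]-p0)@v)/L**2
        res.append((len(x),s.mean().round(2) if len(x) else None,np.percentile(s,[5,50,95]).round(1) if len(x) else None))
    print(n,'px/mm',L.round(2),res)
    if n=='side' and len(sys.argv)>1: save(c,sys.argv[1],(270,200,370,330),5)
E
python3 st.py; python3 ptr.py p1.png
```

```text
t 24.3 gauge xy -0.0002 -0.062 face -0.012 anvil est -0.006 Fx,Fy,Fz -0.1 -7.3 -2.3 z 0.0618 [-8.996e+01  5.000e-02  7.920e+01]
side px/mm 0.45 [(64, np.float64(-12.31), array([-28.2, -12.8,   4.7])), (68, np.float64(-12.9), array([-29.4, -13.2,   4.6]))]
top px/mm 0.44 [(25, np.float64(-12.31), array([-26.2, -12.1,   3.5])), (21, np.float64(-10.03), array([-23.6,  -9.8,   3.9]))]
```

Pointer unmoved, force 7.3 N, which is just the friction. I'll creep on toward anvil contact.

```bash
python3 -m inch '[[[2,0,0],[0,0,0],8],[[4,0,0],[0,0,0],8],[[6,0,0],[0,0,0],8],[[7,0,0],[0,0,0],8],[[7,0,0],[0,0,0],8]]' >/dev/null; python3 st.py; python3 -m inch '[[[1,0,0],[0,0,0],8],[[2,0,0],[0,0,0],8],[[3,0,0],[0,0,0],8],[[3,0,0],[0,0,0],8]]'>/dev/null; python3 st.py; python3 ptr.py
```

```text
t 24.9 gauge xy -0.0001 -0.0563 face -0.0063 anvil est -0.0003 Fx,Fy,Fz 0.5 -7.9 0.4 z 0.0618 [-89.97   0.2   79.15]
t 25.3 gauge xy -0.0001 -0.0546 face -0.0046 anvil est 0.0014 Fx,Fy,Fz -1.1 -8.6 -0.0 z 0.0618 [-89.96   0.36  79.09]
side px/mm 0.45 [(64, np.float64(-12.31), array([-28.2, -12.8,   4.7])), (63, np.float64(-12.65), array([-29. , -12.7,   4.8]))]
top px/mm 0.44 [(25, np.float64(-12.31), array([-26.2, -12.1,   3.5])), (11, np.float64(-3.34), array([-10.9,  -3.2,   5. ]))]
```

```bash
python3 -m inch '[[[1.5,0,0],[0,0,0],8],[[3,0,0],[0,0,0],8],[[3,0,0],[0,0,0],8],[[3,0,0],[0,0,0],8]]' >/dev/null; python3 st.py; python3 ptr.py p2.png
```

```text
t 25.8 gauge xy -0.0001 -0.0532 face -0.0032 anvil est 0.0028 Fx,Fy,Fz -0.5 -9.0 -0.2 z 0.0618 [-89.96   0.54  79.02]
side px/mm 0.45 [(64, np.float64(-12.31), array([-28.2, -12.8,   4.7])), (62, np.float64(-11.3), array([-27.5, -11.7,   6.9]))]
top px/mm 0.44 [(25, np.float64(-12.31), array([-26.2, -12.1,   3.5])), (12, np.float64(-0.21), array([-8.6, -1.6,  9.8]))]
```

View pics/p2.png

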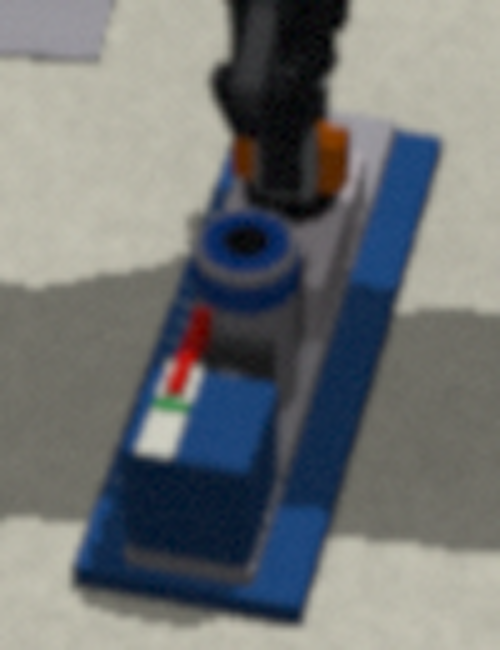

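Pointer tip at crop (178,393) is still short of the green mark (172,405), so the anvil has only just started (~1 mm) and the force has begun to rise. Creeping ~3.5 mm more.

```bash
python3 -m inch '[[[1.5,0,0],[0,0,-0.005],8],[[2.5,0,0],[0,0,-0.01],8],[[3.5,0,0],[0,0,-0.01],8],[[4.2,0,0],[0,0,-0.01],8],[[4.2,0,0],[0,0,-0.01],8]]' >/dev/null; python3 st.py; python3 ptr.py p3.png
```

```text
t 26.4 gauge xy -0.0002 -0.0508 face -0.0008 anvil est 0.0052 Fx,Fy,Fz -0.1 -11.3 0.6 z 0.0618 [-89.97   0.19  78.94]
side px/mm 0.45 [(64, np.float64(-12.31), array([-28.2, -12.8,   4.7])), (62, np.float64(-9.65), array([-26.2, -10.3,   9. ]))]
top px/mm 0.44 [(25, np.float64(-12.31), array([-26.2, -12.1,   3.5])), (13, np.float64(1.03), array([-7.3, -0.5, 11.9]))]
```

View pics/p3.png

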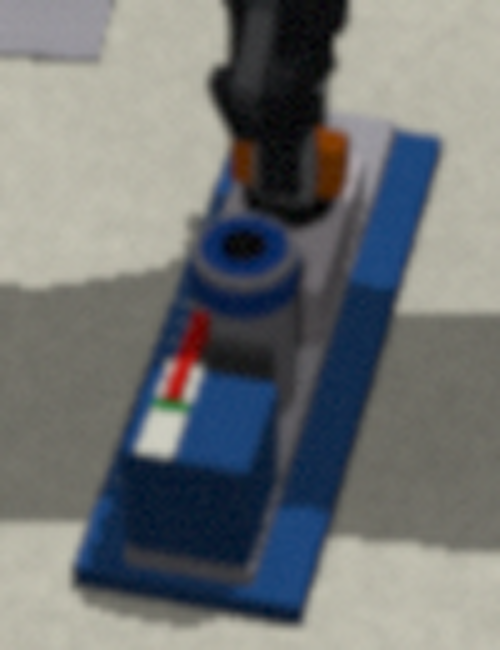

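The tip is now on the near edge of the green mark; TCP, force and pointer all put the anvil at ~3.5–4 mm. I'll add ~1 mm, dwell, then turn the knob clockwise.

```bash
python3 -m inch '[[[1.2,0,0],[0,0,0],8],[[2.2,0,0],[0,0,0],8],[[2.2,0,0],[0,0,0],8],[[2.2,0,0],[0,0,0],8]]' >/dev/null; python3 st.py; python3 -m inch '[[[0,0,0],[0,0,0],8],[[0,0,0],[0,0,0],8],[[0,0,0],[0,0,0],8]]' >/dev/null; python3 st.py; python3 ptr.py p4.png
```

```text
t 26.9 gauge xy -0.0001 -0.0504 face -0.0004 anvil est 0.0056 Fx,Fy,Fz 0.2 -10.1 0.5 z 0.0618 [-89.97   0.39  78.87]
t 27.2 gauge xy -0.0001 -0.0505 face -0.0005 anvil est 0.0055 Fx,Fy,Fz -0.8 -2.8 -2.1 z 0.0618 [-89.97   0.41  78.87]
side px/mm 0.45 [(64, np.float64(-12.31), array([-28.2, -12.8,   4.7])), (60, np.float64(-8.54), array([-24.9,  -9. ,   9.9]))]
top px/mm 0.44 [(25, np.float64(-12.31), array([-26.2, -12.1,   3.5])), (9, np.float64(4.03), array([-4.3,  3.9, 12.4]))]
```

Anvil is at ~4–5 mm and holds with the push relaxed. Now turning the knob clockwise (yaw decreasing).

```bash
python3 -m inch '[[[0,0,0],[0,0.12,0],8],[[0,0,0],[0,0.24,0],8],[[0,0,0],[0,0.36,0],8],[[0,0,0],[0,0.48,0],8],[[0,0,0],[0,0.6,0],8],[[0,0,0],[0,0.72,0],8],[[0,0,0],[0,0.84,0],8],[[0,0,0],[0,0.96,0],8],[[0,0,0],[0,1.08,0],8],[[0,0,0],[0,1.18,0],8],[[0,0,0],[0,1.22,0],8],[[0,0,0],[0,1.22,0],8],[[0,0,0],[0,1.22,0],8]]' 30; python3 st.py; python3 ptr.py p5.png
```

```text
time: 28.6
ee_pos: [0.5585, -0.0031, 0.0618]
tcp_rot: [-90.4, 0.1, 9.1]
wrist_force: [2.0, 1.2, -2.5]
opening: 0.0112
t 28.6 gauge xy 0.0001 -0.0501 face -0.0001 anvil est 0.0059 Fx,Fy,Fz 1.7 1.5 -2.5 z 0.0618 [-90.35   0.14   9.08]
side px/mm 0.45 [(64, np.float64(-12.31), array([-28.2, -12.8,   4.7])), (60, np.float64(-8.54), array([-24.9,  -9. ,   9.9]))]
top px/mm 0.44 [(25, np.float64(-12.31), array([-26.2, -12.1,   3.5])), (12, np.float64(3.04), array([-5.1,  2.8, 12. ]))]
```

View pics/p5.png

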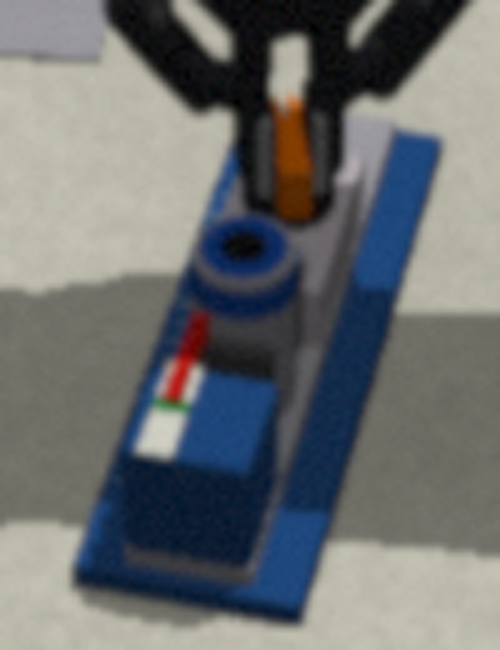

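The knob turned with the fingers to ~1.2 rad, the pointer is unchanged on the green mark, and the tube is upright. Releasing and lifting off.

```bash
python3 -m inch '[[[0,0,0],[0,0,0],18],[[0,0,0],[0,0,0],28],[[0,0,0],[0,0,0],32],[[0,-10,0],[0,0,0],32],[[0,-35,0],[0,0,0],32],[[0,-75,0],[0,0,0],32],[[0,-115,0],[0,0,0],32],[[-45,-125,-20],[0,0,0],32],[[-90,-125,-40],[0,0,0],32],[[-130,-125,-60],[0,0,0],32],[[-130,-125,-60],[0,0,0],32],[[-130,-125,-60],[0,0,0],32]]'; python3 ptr.py p6.png
python3 - <<'E'
from fit import *
c=bot.camera('side')
print(fitcyl([c],'blue_tube',.02,.07,.018,np.array([.567,.06])),fitcyl([c],'yellow_tube',.004,.07,.016,np.array([.5135,.33])))
print(fitcyl([c],'red_tube',.02,.07,.018,np.array([.4966,-.2576])),bot.get_obs()['time'])
save(c,'end.png',(200,90,460,480),1.5)
E
```

```text
time: 29.9
ee_pos: [0.4397, -0.0825, 0.1888]
tcp_rot: [-90.4, 0.0, 9.0]
wrist_force: [1.0, 0.4, -0.7]
opening: 0.0317
side px/mm 0.45 [(64, np.float64(-12.31), array([-28.2, -12.8,   4.7])), (72, np.float64(-10.54), array([-26.9, -11.8,   9.4]))]
top px/mm 0.44 [(25, np.float64(-12.31), array([-26.2, -12.1,   3.5])), (26, np.float64(-7.91), array([-21.3,  -9.6,  10.5]))]
(array([0.56936038, 0.0611718 ]), np.float64(0.6365129230329859), 1) (array([0.51300478, 0.33115222]), np.float64(0.9489073946528083), 1)
(array([ 0.496225 , -0.2611625]), np.float64(0.8908697444352844), 1) 30.2
```

No pictures left, so I'll check numerically: the knob's direction from its orange mask, and the blue tube from the top view.

```bash
python3 - <<'E'
from fit import *
T=[.56775,.04616,-.1865];w=T[2]
k=np.array(T[:2])-.05*np.array([-np.sin(w),np.cos(w)])
for n in('side','top'):
    c=bot.camera(n);hsv=cv2.cvtColor(np.ascontiguousarray(c['frame']),cv2.COLOR_RGB2HSV)
    h=cv2.dilate(hull(c,cyl(*k,.055,.03,.026))[::4,::4].astype(np.uint8),np.ones((3,3)))>0
    M=up((hsv[:,:,0]>3)&(hsv[:,:,0]<18)&(hsv[:,:,1]>130)&h)
    def bar(a,p): return hull(c,box(-.021,.021,-.006,.006,.06,.084,[k[0]+p[0],k[1]+p[1],w-a]))
    r=[(max(iou(bar(a,(i,j)),M) for i in(-.003,0,.003) for j in(-.003,0,.003)),a) for a in(0,.3,.6,.9,1.05,1.2,1.35)]
    print(n,M.sum()//16,[(a,round(float(v),2)) for v,a in r])
    print([fitcyl([c],'blue_tube',.02,.07,.018,np.array([.5675,.064])), [(np.round(d['box']).tolist(),round(d['confidence'],2)) for d in bot.search_frame(c,'blue_tube')[:2]]])
    y,x=np.nonzero(hull(c,cyl(.5712,.0636,.02,.07,.018)));print('expected box',x.min()/4,y.min()/4,x.max()/4,y.max()/4)
E
python3 st.py
```

```text
side 187 [(0, 0.35), (0.3, 0.39), (0.6, 0.46), (0.9, 0.61), (1.05, 0.7), (1.2, 0.74), (1.35, 0.63)]
[(array([0.56900199, 0.05726685]), np.float64(0.6495868966516887), 1), [([308.0, 242.0, 331.0, 285.0], 0.56)]]
expected box 307.0 243.25 328.25 286.75
top 71 [(0, 0.21), (0.3, 0.27), (0.6, 0.36), (0.9, 0.44), (1.05, 0.49), (1.2, 0.51), (1.35, 0.5)]
[(array([0.57119621, 0.06266328]), np.float64(0.9195426635612958), 1), [([289.0, 243.0, 303.0, 264.0], 0.74)]]
expected box 286.0 240.5 303.5 261.75
t 30.5 gauge xy -0.1019 -0.1496 face -0.0996 anvil est -0.0936 Fx,Fy,Fz -0.8 0.2 -0.5 z 0.1874 [-90.35   0.15   9.07]
```

```bash
python3 -c "
from workcell import bot
print(bot.job_done())"
```

```text
the job is handed in; nothing more can be done
None
```

The job is done and handed in at about 30.5 s of the 67 s allowed; no verdict was reported. The yellow tube stands in the blue tray. The blue tube stands on the gauge bed between the shut jaws, with the anvil pressed in about 4.5 mm and the knob turned to about 1.2 rad.

**Last checks**
- **Anvil:** the pointer tip had moved about 4.5–5 mm in the side view. The top view's mean shift was about 4.4 mm, and the tip sat on the green mark.
- **Knob:** the bar outline fits best at 1.2 rad in both views. The top-view fit is weak (overlap 0.51), but the fingers also turned about 1.2 rad with the knob.
- **Yellow tube:** it stands in the tray at (0.513, 0.331), with a fit overlap of 0.95.
- **Blue tube:** the top view puts it at (0.571, 0.063), which is where it should be.

**What disagreed or went wrong**
- **Blue tube, side view:** this fit was poor (overlap 0.65, partly hidden) and read 5 mm off along the bed.
- **Pointer, side view:** its mean shift read only 1.8 mm, against a tip shift of 4.7 mm. The mask had more pixels at that point, so I trusted the tip.
- **Jaw start:** my first fit had the jaw fully open, but it started about 9 mm in. I corrected this before gripping the knob.
- **Knob grip:** the fingers first rested on the knob's base with 17 N, so I lifted 2 mm and regripped.
- **Bystanders:** I rechecked only the red tube, and its fit had shifted by about 4 mm, close to the measuring error. The others I did not measure again.
- **Final picture:** I had used all 12 views, so these last checks are numbers only.

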